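# Clear soap ends off the bamboo tier and close the waste bin

## Task

Clear the three dried-out soap ends off the upper bamboo tier into the small waste bin, then put the bin's lid back on: slip one of its short edges under the lip on the robot's side of the bin with the lid sloping, and swing the other edge down until the lid lies level on its ledge inside the rim. Leave everything else, the whole bar of soap included, where it is.

Things in the scene. Friction and masses are not known exactly. Their poses are not given: they have to be found in the camera images.
- rack: two stacking bamboo tiers, fixed, upright; 200 deep (its x) and 360 wide (its y); origin under its centre at counter height. Board tops are 35 (lower) and 150 (upper) above the origin. The upper board has an 8 thick rail standing 12 above it on three sides, open on the -x side, and corner posts ending 15 to 20 above it
- soap1_center (a point): dried-out soap end, a cream lump 42 long (its x), 30 wide (its y), 20 tall, about 22 g, lying on the upper tier; point at its centre, 10 above the board. Rubbish: goes in the bin
- soap2_center (a point): dried-out soap end, a cream lump 46 long (its x), 26 wide (its y), 16 tall, about 22 g, lying on the upper tier; point at its centre, 8 above the board. Rubbish: goes in the bin
- soap3_center (a point): dried-out soap end, a cream lump 34 long (its x), 28 wide (its y), 22 tall, about 22 g, lying on the upper tier; point at its centre, 11 above the board. Rubbish: goes in the bin
- bin: open waste bin of grey plastic, fixed to the counter by suction feet; 160 long (x), 130 wide (y), origin under its centre, z up; walls and floor 5 thick. Rim 106 high; only the wall on its -x side, towards the robot, is 114 high and carries the lip. Inside runs a ledge for the lid, its top 100 above the origin, 7 wide on the y sides, 12 at -x, 14 at +x. Recess above the ledge 150 x 120, free opening below it 124 x 106
- bin_mouth (a point): centre of the bin's mouth at rim height, 106 above its underside; axes as the bin
- bin_lip (a point): middle of the lip's inner lower edge. The lip is a 4 thick strip along the whole -x wall, reaching inwards from that wall (bin x = -75) to this point (bin x = -57); its underside is 110 above the bin's underside, so 10 above the ledge
- lid_grip (a point): the bin's lid: flat grey plate 140 (x) by 112 (y) by 4, about 90 g, starting flat on the counter, grip up. The grip is an upright bar on the plate's centre, 12 thick (x), 46 long (y), 32 tall above the plate. This point lies in the grip, 25 above the plate's underside; axes as the lid. In place the plate lies level, its underside on the ledge, with 5 play lengthwise and 4 sideways each way
- lid: the same lid; origin under the plate's centre. The plate is longer than the gap from lip to opposite rim (132), so it goes in only sloping (15 degrees does well): one short edge (112 wide; the two are alike, either may be used) in under the lip, then the opposite edge swung down
- lid_edge_a (a point): middle of the lid's edge on its -x side, half-way through its thickness (70 from the lid's centre)
- lid_edge_b (a point): the same on its +x side
- jar_center (a point): closed swab jar of clear glass with a steel lid, 62 across, 76 tall; this point is at its centre, 38 above its foot. Stands on the upper tier near its +y end. Not to be disturbed
- clip_center (a point): hair clip, flat dark metal and plastic, 62 x 16 x 9, lying on the upper tier among the soap ends; point at its centre. Not to be disturbed
- cup: ceramic cup, 72 across, 82 tall, on the lower tier; origin under its centre. Not to be disturbed
- brush: plastic nail brush, 40 x 85 x 28, on the lower tier; origin under its centre. Not to be disturbed
- file: steel nail file, 150 long, 14 wide, on the lower tier; origin on its underside. Not to be disturbed
- dispenser: ceramic pump dispenser, 66 across, 163 tall, standing on the counter beyond the lid; origin under its centre. Not to be disturbed
- soap_bar: whole, unused bar of soap, 55 x 85 x 28, on a small bamboo dish on the counter beyond the bin; origin under its centre. It is kept, not rubbish
- cream_tin: flat round aluminium cream tin, 76 across, 24 tall, on the counter beyond the gap between bin and tiers; origin under its centre. Not to be disturbed

How it is judged:
By the outcome, as a careful person would: the job done as asked, in the order asked, and still so for the second after the job is handed in, with the robot touching nothing.
It also fails if it takes over 72 s, if anything falls off the work surface, if the arm or the gripper's body presses on something with over 40 N, if the wrist force passes 120 N, or if a joint passes its speed limit or range.

## Robot

A 6-joint arm with a two-finger parallel gripper is mounted at the origin on the work surface. World frame = base frame: x ahead of the robot, y to its left, z up, the work surface at z = 0. Lengths are in m, angles in rad, forces in N, time in s.
With the tool pointing down it reaches from about 0.25 to 0.725 m from the base axis. Payload 4 kg.
Tool frame: the origin (TCP) lies between the finger pads; the fingertips stand 11 mm ahead of it and the grasp point (between the pads) lies 8 mm behind it (bot.tip_extent is the distance from the TCP to the fingertips, in m); z points along the fingers, y is the line along which they close (so a half turn about z gives the same grasp; the last joint's range is limited). The gripper opens to 85 mm and grips with 20 to 120 N. Pads are 22 mm wide; open, the fingers measure 114 mm over their backs; the gripper's body (76 mm by 85 mm) begins 54 mm behind the grasp point. The pads swing forward as they close: fully open they stand 13 mm farther back than shut.
Start: joints at [0, 0.241, 0.005, 1.335, 0, 1.571], TCP at [0.5, -0, 0.242] pointing down, gripper open.
Joint ranges: [-2.72, 2.72], [-1.05, 1.87], [-1.09, 1.28], [-1.99, 2.15], [-1.42, 1.44], [-3.14, 3.14]. Speed limits (rad/s): [2.79, 2.79, 3.14, 3.14, 3.14, 3.14].

## Interface

Orientations are given as a unit quaternion [x, y, z, w].
In Python, from workcell import bot gives the robot as it stands. The module is installed in compiled form; this text tells all that it offers.
- The arm moves only by the tool drive_tool, never from a script. Its argument "rows" is a list of rows, each an object of numbers: "dx", "dy", "dz": the shift along the tool's x, y, z in units of 50 mm (1.0 is 50 mm); "wx", "wy", "wz": the turn, a rotation vector about the tool's x, y, z in units of 5 degrees (1.0 is 5 degrees); "hand": the finger opening in mm, from 0 to 85.4. A call has 1 to 20 rows; each row is the pose to reach, as a shift and turn from the pose commanded when the call began, along the tool's axes at that moment; what a row does not reach only later rows make up. A row lasts 1/10 s, in which the tool goes at most 50 mm and 8.59 degrees, less where a joint would pass 70% of its speed; a pose out of reach is approached as far as the arm can. A call with a gripper value outside its range is refused whole. The fingers move at their own pace and stop on an object; the grip force is fixed at half the most. Time passes only in rows, so rows that repeat a pose let the fingers close. It gives the time, the measured TCP pose, the force, the opening and the grip force at its end, in the units of the state.
- bot.get_obs(): the state, without advancing time (a new reading comes with each control period).
- bot.camera(name): name is "scene" or "side" or "wrist"; returns the picture (384x512x3 uint8, red, green, blue); there is no depth.
- bot.get_calibration(name): a dict with "vfov" (degrees; the focal length in pixels is half the picture's height over the tangent of half this angle, whatever the lens; pixels are square), "cx", "cy" (the principal point, pixels), "k1" (the pictures are not rectified: a ray, as slopes to the right and down, at radius r is drawn at 1 + k1 r^2 times it, then the intrinsics apply), "origin" and "rotation" of the camera in the world; the wrist camera has in their place "mount" (4x4, takes a point from camera to tool coordinates, whose origin is the TCP and whose axes are the flange's). Camera axes: x right, y up, looking along -z (the intrinsics and any distortion apply to the point x, -y, -z); pixel columns grow to the right and rows downward; lengths in m; the calibration is good to about 2 mm. A picture is of the moment at which its call begins: read the wrist's pose just before it. get_calibration takes no time and is no camera call.
- bot.job_done(): hands the job in; it is judged then, once.
Trained networks look in the newest picture that a camera, given by its name, has taken for a name from the list of things; names that differ only in an ending like _2 or _b are one class to them, and where a whole thing is asked for, a point or a joint stands for the part that bears it (a point fixed in the world has none). Each returns a list of dicts, best first, with "score" (0 to 1); they miss things now and then, are a little off and sometimes report something else, mostly with a low value. They report only what shows in the picture. A call takes as long as a camera call.
- bot.look_for(camera, thing): "extent" ([centre column, centre row, width, height] in pixels, round what is visible of it).
- bot.outline_of(camera, thing): "region" (384x512 bool, what is visible of it) and "extent" ([centre column, centre row, width, height] in pixels, round what is visible of it).
The state is a dict: "clock": time; "joint_pos": joint angles; "joint_vel": joint speeds; "tau": joint torques, N m; "eef_pos": TCP position; "tool_rot": TCP orientation; "ft_force": force on the tool from outside, world axes, zero at the start; "ft_torque": the same for the moment, N m; "grip_width": finger opening in m; "grasp_force": force on a finger pad.
Only numpy, scipy, OpenCV 4.12 (cv2) and the standard library are available. Lean on these libraries where they do the work, as an engineer would, in place of code of your own. Each camera call takes 0.05 s, during which the arm holds its last target. There are 200 camera calls.

## Working session

There is one attempt and no reset: what is moved stays moved. The work goes in short steps, Python scripts to look and compute and a tool call to move; the robot and the scene stay as the last step left them, time stands still between calls to the robot, and variables do not carry over. Pictures are saved under pics/ and viewed, at most 10 in all, crops included, and the job is handed in when it is done.

Besides the shell and the picture viewer there is one more tool, called after "Request:" as name(argument=value, ...), one argument or row to a line, values as JSON. drive_tool: Moves the arm, as the interface text tells. Its arguments: {"type":"object","properties":{"rows":{"type":"array","items":{"type":"object","properties":{"dx":{"type":"number"},"dy":{"type":"number"},"dz":{"type":"number"},"wx":{"type":"number"},"wy":{"type":"number"},"wz":{"type":"number"},"hand":{"type":"number"}}}}},"required":["rows"]}

```bash
mkdir -p pics; cat > h.py <<'E'
import numpy as np, cv2
from workcell import bot
from scipy.spatial.transform import Rotation as R
def cam(name):
    c=bot.get_calibration(name); f=192/np.tan(np.radians(c["vfov"])/2)
    if "mount" in c:
        o=bot.get_obs(); T=np.eye(4); T[:3,:3]=R.from_quat(o["tool_rot"]).as_matrix(); T[:3,3]=o["eef_pos"]
        M=T@np.array(c["mount"]); return c,f,M[:3,:3],M[:3,3]
    return c,f,np.array(c["rotation"]).reshape(3,3),np.array(c["origin"])
def ray(name,uv,C=None):
    c,f,Ro,o=C or cam(name)
    d=(np.array(uv,float)-[c["cx"],c["cy"]])/f; s=d.copy()
    for _ in range(20): s=d/(1+c["k1"]*(s@s))
    return o,Ro@np.array([s[0],-s[1],-1])
def at_z(name,uv,z,C=None):
    o,d=ray(name,uv,C); return o+d*(z-o[2])/d[2]
def proj(name,p,C=None):
    c,f,Ro,o=C or cam(name); q=Ro.T@(np.array(p)-o); s=np.array([q[0],-q[1]])/-q[2]
    return s*(1+c["k1"]*(s@s))*f+[c["cx"],c["cy"]]
def save(n,*im): cv2.imwrite("pics/"+n+".png",cv2.cvtColor(np.hstack(im),cv2.COLOR_RGB2BGR))
E
python3 - <<'E'
from h import *
for n in("scene","side"):
    im=bot.camera(n); save(n,im); c=bot.get_calibration(n); print(n,c)
    for t in "rack soap1_center bin lid lid_grip jar_center clip_center cup brush dispenser soap_bar cream_tin".split():
        print(t,[(round(r["score"],2),np.round(r["extent"]).tolist()) for r in bot.look_for(n,t)[:4]])
print(bot.get_calibration("wrist"),bot.get_obs())
E
```

```text
scene {'vfov': 48.67024732394417, 'cx': 256.2394729224941, 'cy': 192.56311413453116, 'k1': -0.013674912832740301, 'origin': array([ 0.92915223, -0.63638987,  1.12081253]), 'rotation': array([0.30560557, 0.07364196, 0.24991267, 0.91581972])}
rack [(0.63, [278.0, 146.0, 112.0, 118.0])]
soap1_center [(0.51, [291.0, 133.0, 17.0, 15.0])]
bin [(0.89, [201.0, 224.0, 68.0, 68.0])]
lid [(0.7, [173.0, 305.0, 66.0, 55.0]), (0.57, [311.0, 233.0, 25.0, 19.0])]
lid_grip [(0.96, [172.0, 306.0, 63.0, 50.0])]
jar_center [(0.94, [299.0, 96.0, 20.0, 28.0]), (0.3, [173.0, 306.0, 67.0, 53.0]), (0.26, [273.0, 153.0, 11.0, 10.0])]
clip_center [(0.4, [271.0, 124.0, 15.0, 6.0])]
cup [(0.63, [203.0, 225.0, 73.0, 68.0]), (0.45, [250.0, 170.0, 10.0, 4.0])]
brush [(0.21, [235.0, 317.0, 32.0, 36.0])]
dispenser [(0.96, [234.0, 319.0, 34.0, 38.0])]
soap_bar [(0.67, [287.0, 261.0, 28.0, 33.0]), (0.19, [204.0, 225.0, 71.0, 70.0])]
cream_tin [(0.63, [310.0, 233.0, 28.0, 20.0]), (0.31, [204.0, 225.0, 70.0, 70.0])]
side {'vfov': 53.71055121476321, 'cx': 260.0410702121708, 'cy': 194.97966801108373, 'k1': -0.0340687968141
[... 1420 characters left out ...]
[ 2.32310527e-05,  2.40616547e-01,  5.00794634e-03,  1.33518976e+00,
       -2.14386599e-05,  1.57075115e+00]), 'joint_vel': array([ 1.01845285e-03, -4.78827610e-05, -9.36862715e-04,  3.46271320e-04,
        3.27102642e-04, -2.43661393e-03]), 'tau': array([ 6.24080767e-04, -3.72213793e+01,  2.52691430e+01,  1.22876256e-03,
        2.81848725e-05, -7.20649695e-06]), 'eef_pos': array([5.00007365e-01, 5.34488943e-06, 2.42301230e-01]), 'tool_rot': array([ 7.07082596e-01,  7.07130965e-01, -8.29738816e-06,  6.86201787e-06]), 'ft_force': array([ 0.26823208, -0.38371163,  0.69676081]), 'ft_torque': array([-0.01856054,  0.01186164,  0.03348397]), 'grasp_force': 0.0, 'grip_width': 0.08544649638009742}
```

```bash
sed -i 's/np.array(c\["rotation"\]).reshape(3,3)/R.from_quat(c["rotation"]).as_matrix()/' h.py
python3 - <<'E'
from h import *
im=cv2.imread("pics/scene.png"); cv2.imwrite("pics/s1.png",cv2.resize(im[70:350,120:350],None,fx=2.1,fy=2.1,interpolation=2))
im=cv2.imread("pics/side.png"); cv2.imwrite("pics/s2.png",cv2.resize(im[130:384,160:360],None,fx=2.3,fy=2.3,interpolation=2))
for t,uv,z in [("bin",(201,224),.106),("lid",(173,305),.01),("grip",(173,305),.025),("jar",(299,96),.2),("soap",(291,133),.16),("clip",(271,124),.155),("disp",(234,319),.08),("bar",(287,261),.02),("tin",(310,233),.012),("rack",(278,146),.1)]: print(t,at_z("scene",uv,z).round(3))
for t,uv,z in [("soap",(256,256),.16),("clip",(296,259),.155),("jar",(279,290),.19),("bin",(291,194),.106),("lid",(276,180),.02)]: print(t,at_z("side",uv,z).round(3))
E
```

```text
bin [ 0.487 -0.15   0.106]
lid [ 0.528 -0.358  0.01 ]
grip [ 0.534 -0.362  0.025]
jar [0.521 0.375 0.2  ]
soap [0.561 0.249 0.16 ]
clip [0.485 0.256 0.155]
disp [ 0.707 -0.327  0.08 ]
bar [ 0.735 -0.086  0.02 ]
tin [0.75  0.038 0.012]
rack [0.529 0.229 0.1  ]
soap [0.564 0.259 0.16 ]
clip [0.48  0.259 0.155]
jar [0.518 0.385 0.19 ]
bin [ 0.475 -0.089  0.106]
lid [ 0.516 -0.33   0.02 ]
```

View pics/s1.png

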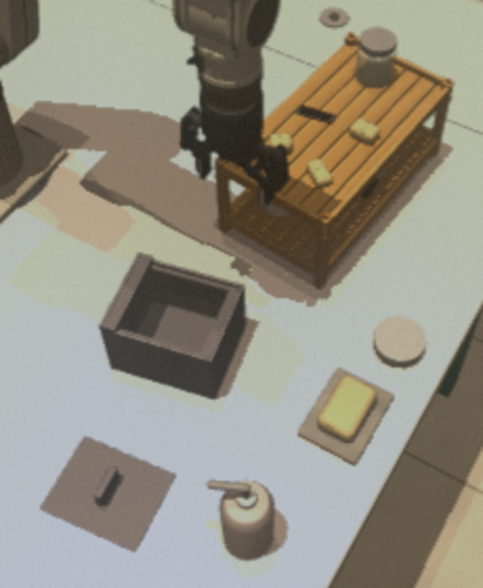

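View pics/s2.png

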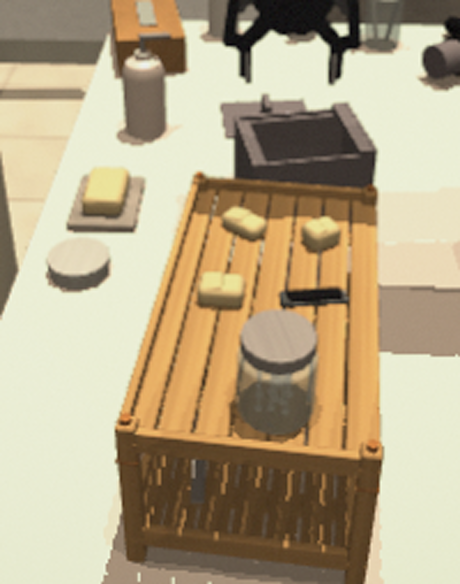

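Request:
drive_tool(
  rows=[
    {"dx": 0.9, "dy": 0.1, "dz": -0.3},
    {"dx": 1.8, "dy": 0.2, "dz": -0.6},
    {"dx": 2.7, "dy": 0.3, "dz": -0.9},
    {"dx": 3.6, "dy": 0.4, "dz": -1.2},
    {"dx": 4.5, "dy": 0.4, "dz": -1.2},
    {"dx": 4.7, "dy": 0.4, "dz": -1.2},
    {"dx": 4.7, "dy": 0.4, "dz": -1.2},
    {"dx": 4.7, "dy": 0.4, "dz": -1.2},
  ],
)

```text
invalid input at $.rows[0]: expected keys dx, dy, dz, wx, wy, wz, hand
```

```bash
python3 - <<'E'
from h import *
C=cam("wrist"); im=bot.camera("wrist"); save("w1",im)
import pickle; pickle.dump(C,open("w1.pkl","wb"))
print(bot.get_obs()["eef_pos"],bot.get_obs()["tool_rot"])
for t,z in [("soap1_center",.16),("clip_center",.155),("jar_center",.19)]:
    for r in bot.outline_of("wrist",t)[:5]:
        rect=cv2.minAreaRect(np.argwhere(r["region"])[:,::-1].astype(np.float32))
        px=cv2.boxPoints(rect); P=[at_z("wrist",q,z,C)[:2] for q in px]
        e1,e2=P[1]-P[0],P[2]-P[1]
        print(t,round(r["score"],2),np.round(r["extent"]),at_z("wrist",rect[0],z,C).round(3),"sides",np.linalg.norm(e1).round(3),np.degrees(np.arctan2(e1[1],e1[0])).round(),np.linalg.norm(e2).round(3))
E
```

```text
[ 5.00008391e-01 -2.15292884e-05  2.42307562e-01] [ 7.07131688e-01  7.07081873e-01 -6.15473784e-06  2.02422517e-05]
soap1_center 0.21 [273.  56. 325. 111.] [0.51  0.103 0.16 ] sides 0.067 82.0 0.2
```

View pics/w1.png

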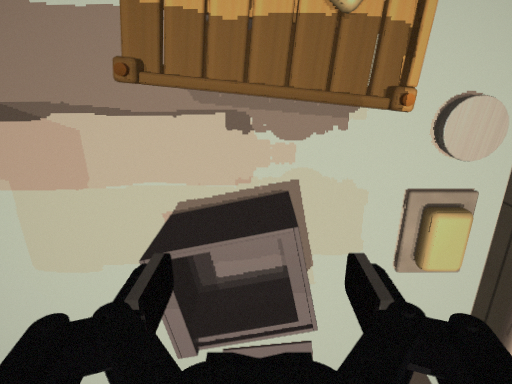

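Request:
drive_tool(
  rows=[
    {"dx": 0.9, "dy": 0.1, "dz": -0.3, "wx": 0, "wy": 0, "wz": 0, "hand": 85},
    {"dx": 1.8, "dy": 0.2, "dz": -0.6, "wx": 0, "wy": 0, "wz": 0, "hand": 85},
    {"dx": 2.7, "dy": 0.3, "dz": -0.9, "wx": 0, "wy": 0, "wz": 0, "hand": 85},
    {"dx": 3.6, "dy": 0.4, "dz": -1.2, "wx": 0, "wy": 0, "wz": 0, "hand": 85},
    {"dx": 4.5, "dy": 0.4, "dz": -1.2, "wx": 0, "wy": 0, "wz": 0, "hand": 85},
    {"dx": 4.7, "dy": 0.4, "dz": -1.2, "wx": 0, "wy": 0, "wz": 0, "hand": 85},
    {"dx": 4.7, "dy": 0.4, "dz": -1.2, "wx": 0, "wy": 0, "wz": 0, "hand": 85},
    {"dx": 4.7, "dy": 0.4, "dz": -1.2, "wx": 0, "wy": 0, "wz": 0, "hand": 85},
    {"dx": 4.7, "dy": 0.4, "dz": -1.2, "wx": 0, "wy": 0, "wz": 0, "hand": 85},
  ],
)

```text
clock: 2.4
eef_pos: [0.52, 0.2334, 0.3022]
tool_rot: [0.708, 0.706, -0.0, 0.0]
ft_force: [-0.4, -0.1, -0.9]
grip_width: 0.0848
grasp_force: 0.0
```

```bash
cat > m.py <<'E'
from h import *
import sys,pickle
n=sys.argv[1]; bot.get_obs(); C=cam("wrist"); im=bot.camera("wrist"); save(n,im)
pickle.dump(C,open(n+".pkl","wb"))
print(bot.get_obs()["clock"],bot.get_obs()["eef_pos"],bot.get_obs()["tool_rot"])
for t in sys.argv[2:]:
    t,z=t.split(":"); z=float(z)
    for r in bot.outline_of("wrist",t)[:5]:
        rect=cv2.minAreaRect(np.argwhere(r["region"])[:,::-1].astype(np.float32))
        px=cv2.boxPoints(rect); P=[at_z("wrist",q,z,C)[:2] for q in px]
        e1,e2=P[1]-P[0],P[2]-P[1]
        print(t,round(r["score"],2),np.round(r["extent"]),at_z("wrist",rect[0],z,C).round(3),"sides",np.linalg.norm(e1).round(3),np.degrees(np.arctan2(e1[1],e1[0])).round(),np.linalg.norm(e2).round(3))
E
python3 m.py w2 soap1_center:.16 clip_center:.157 jar_center:.19
```

```text
2.45 [0.52010787 0.23333458 0.30238135] [ 7.07920388e-01  7.06292205e-01 -2.01061814e-04  6.26114382e-05]
soap1_center 0.85 [307. 156.  47.  38.] [0.565 0.257 0.16 ] sides 0.032 82.0 0.043
clip_center 0.85 [219. 153.  73.  25.] [0.481 0.257 0.157] sides 0.061 8.0 0.018
jar_center 0.87 [256.  19.  82.  38.] [0.517 0.362 0.19 ] sides 0.026 87.0 0.057
```

View pics/w2.png

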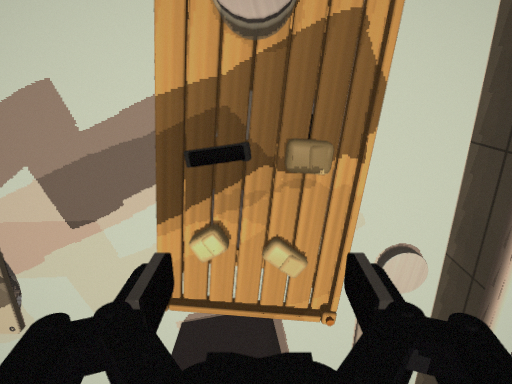

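```bash
python3 - <<'E'
from h import *
import pickle
C=pickle.load(open("w2.pkl","rb")); im=cv2.imread("pics/w2.png")
for nm,(u,v),z in [("A",(209,243),.161),("B",(285,258),.158),("S1",(309,156),.16)]:
    m=np.full(im.shape[:2],cv2.GC_BGD,np.uint8); m[v-28:v+28,u-32:u+32]=cv2.GC_PR_BGD; cv2.circle(m,(u,v),13,cv2.GC_PR_FGD,-1); cv2.circle(m,(u,v),5,cv2.GC_FGD,-1)
    cv2.grabCut(im,m,None,np.zeros((1,65)),np.zeros((1,65)),6,cv2.GC_INIT_WITH_MASK)
    p=np.argwhere(m&1)[:,::-1]; G=np.array([at_z("wrist",q,z,C)[:2] for q in p],np.float32)
    r=cv2.minAreaRect(G*1000); print(nm,len(p),r)
for q in [(327,319),(170,303),(157,305)]: print(at_z("wrist",q,.165,C).round(3))
E
```

```text
A 690 ((467.977783203125, 164.7464599609375), (32.65129089355469, 26.426280975341797), 32.32221221923828)
B 821 ((546.2142333984375, 146.41207885742188), (25.050966262817383, 43.128334045410156), 48.841270446777344)
S1 1448 ((566.1484985351562, 256.25634765625), (33.586551666259766, 41.041046142578125), 86.9415283203125)
[0.594 0.076 0.165]
[0.424 0.098 0.165]
[0.41  0.095 0.165]
```

```bash
python3 - <<'E'
from h import *
import pickle
C=cam("wrist");Ro=C[2];o0=bot.get_obs()
# w1 pose
c=C[0];T=np.eye(4);T[:3,:3]=R.from_quat([.7071317,.7070819,0,0]).as_matrix();T[:3,3]=[.5,0,.2423];M=T@np.array(c["mount"]);C1=(c,C[1],M[:3,:3],M[:3,3])
P=[at_z("wrist",q,z,C1) for q,z in [((143,262),.114),((302,226),.106),((317,328),.106),((187,356),.114)]]
print(np.round(P,3),np.mean(P,0).round(3))
for i in range(4):
    d=P[(i+1)%4]-P[i]; print(np.linalg.norm(d).round(3),np.degrees(np.arctan2(d[1],d[0])).round(1))
print(bot.tip_extent,o0["joint_pos"].round(2))
E
```

```text
[[ 0.386 -0.079  0.114]
 [ 0.541 -0.044  0.106]
 [ 0.564 -0.168  0.106]
 [ 0.42  -0.2    0.114]] [ 0.478 -0.123  0.11 ]
0.16 12.8
0.126 -79.7
0.148 -167.4
0.126 105.5
0.011 [ 0.42  0.37  0.34  1.54 -0.    2.  ]
```

Request:
drive_tool(
  rows=[
    {"dx": 0.2, "dy": 0.5, "dz": 0, "wx": 0, "wy": 0, "wz": -1.7, "hand": 62},
    {"dx": 0.44, "dy": 0.9, "dz": 0, "wx": 0, "wy": 0, "wz": -3.4, "hand": 62},
    {"dx": 0.44, "dy": 0.9, "dz": 0.2, "wx": 0, "wy": 0, "wz": -5.1, "hand": 62},
    {"dx": 0.44, "dy": 0.9, "dz": 0.4, "wx": 0, "wy": 0, "wz": -6.8, "hand": 62},
    {"dx": 0.44, "dy": 0.9, "dz": 0.6, "wx": 0, "wy": 0, "wz": -8.5, "hand": 62},
    {"dx": 0.44, "dy": 0.9, "dz": 0.8, "wx": 0, "wy": 0, "wz": -10.2, "hand": 62},
    {"dx": 0.44, "dy": 0.9, "dz": 1.0, "wx": 0, "wy": 0, "wz": -11.9, "hand": 62},
    {"dx": 0.44, "dy": 0.9, "dz": 1.2, "wx": 0, "wy": 0, "wz": -13.6, "hand": 62},
    {"dx": 0.44, "dy": 0.9, "dz": 1.4, "wx": 0, "wy": 0, "wz": -15.3, "hand": 62},
    {"dx": 0.44, "dy": 0.9, "dz": 1.6, "wx": 0, "wy": 0, "wz": -16.8, "hand": 62},
    {"dx": 0.44, "dy": 0.9, "dz": 2.0, "wx": 0, "wy": 0, "wz": -16.8, "hand": 62},
    {"dx": 0.44, "dy": 0.9, "dz": 2.4, "wx": 0, "wy": 0, "wz": -16.8, "hand": 62},
    {"dx": 0.44, "dy": 0.9, "dz": 2.65, "wx": 0, "wy": 0, "wz": -16.8, "hand": 62},
    {"dx": 0.44, "dy": 0.9, "dz": 2.76, "wx": 0, "wy": 0, "wz": -16.8, "hand": 62},
    {"dx": 0.44, "dy": 0.9, "dz": 2.76, "wx": 0, "wy": 0, "wz": -16.8, "hand": 62},
  ],
)

```text
clock: 4.1
eef_pos: [0.5647, 0.2566, 0.1637]
tool_rot: [0.053, 0.999, -0.0, -0.001]
ft_force: [0.4, 0.7, -0.3]
grip_width: 0.0621
grasp_force: 0.0
```

Request:
drive_tool(
  rows=[
    {"dx": 0, "dy": 0, "dz": 0, "wx": 0, "wy": 0, "wz": 0, "hand": 20},
    {"dx": 0, "dy": 0, "dz": 0, "wx": 0, "wy": 0, "wz": 0, "hand": 20},
    {"dx": 0, "dy": 0, "dz": 0, "wx": 0, "wy": 0, "wz": 0, "hand": 20},
    {"dx": 0, "dy": 0, "dz": 0, "wx": 0, "wy": 0, "wz": 0, "hand": 20},
    {"dx": 0, "dy": 0, "dz": 0, "wx": 0, "wy": 0, "wz": 0, "hand": 20},
    {"dx": 0, "dy": 0, "dz": -0.5, "wx": 0, "wy": 0, "wz": 0, "hand": 20},
    {"dx": 0, "dy": 0, "dz": -1.2, "wx": 0, "wy": 0, "wz": 0, "hand": 20},
    {"dx": 0, "dy": 0, "dz": -1.6, "wx": 0, "wy": 0, "wz": 0, "hand": 20},
  ],
)

```text
clock: 4.9
eef_pos: [0.5654, 0.2572, 0.2466]
tool_rot: [0.052, 0.999, 0.001, 0.001]
ft_force: [1.4, 0.9, 0.4]
grip_width: 0.0283
grasp_force: 60.2
```

Request:
drive_tool(
  rows=[
    {"dx": 0.1, "dy": -0.8, "dz": 0, "wx": 0, "wy": 0, "wz": 0, "hand": 20},
    {"dx": 0.2, "dy": -1.7, "dz": 0, "wx": 0, "wy": 0, "wz": 0, "hand": 20},
    {"dx": 0.3, "dy": -2.6, "dz": 0, "wx": 0, "wy": 0, "wz": 0, "hand": 20},
    {"dx": 0.4, "dy": -3.5, "dz": 0, "wx": 0, "wy": 0, "wz": 0, "hand": 20},
    {"dx": 0.5, "dy": -4.4, "dz": 0, "wx": 0, "wy": 0, "wz": 0, "hand": 20},
    {"dx": 0.6, "dy": -5.3, "dz": 0, "wx": 0, "wy": 0, "wz": 0, "hand": 20},
    {"dx": 0.75, "dy": -6.2, "dz": 0.3, "wx": 0, "wy": 0, "wz": 0, "hand": 20},
    {"dx": 0.85, "dy": -7.1, "dz": 0.6, "wx": 0, "wy": 0, "wz": 0, "hand": 20},
    {"dx": 0.92, "dy": -7.74, "dz": 1.0, "wx": 0, "wy": 0, "wz": 0, "hand": 20},
    {"dx": 0.92, "dy": -7.74, "dz": 1.7, "wx": 0, "wy": 0, "wz": 0, "hand": 20},
    {"dx": 0.92, "dy": -7.74, "dz": 2.3, "wx": 0, "wy": 0, "wz": 0, "hand": 20},
    {"dx": 0.92, "dy": -7.74, "dz": 2.6, "wx": 0, "wy": 0, "wz": 0, "hand": 20},
    {"dx": 0.92, "dy": -7.74, "dz": 2.6, "wx": 0, "wy": 0, "wz": 0, "hand": 20},
    {"dx": 0.92, "dy": -7.74, "dz": 2.6, "wx": 0, "wy": 0, "wz": 0, "hand": 45},
    {"dx": 0.92, "dy": -7.74, "dz": 2.6, "wx": 0, "wy": 0, "wz": 0, "hand": 45},
    {"dx": 0.92, "dy": -7.74, "dz": 2.6, "wx": 0, "wy": 0, "wz": 0, "hand": 45},
    {"dx": 0.92, "dy": -7.74, "dz": 1.6, "wx": 0, "wy": 0, "wz": 0, "hand": 45},
    {"dx": 0.92, "dy": -7.74, "dz": 0.8, "wx": 0, "wy": 0, "wz": 0, "hand": 45},
    {"dx": 0.92, "dy": -7.74, "dz": 0, "wx": 0, "wy": 0, "wz": 0, "hand": 45},
    {"dx": 0.92, "dy": -7.74, "dz": 0, "wx": 0, "wy": 0, "wz": 0, "hand": 45},
  ],
)

```text
clock: 6.9
eef_pos: [0.4825, -0.1239, 0.2516]
tool_rot: [0.052, 0.999, -0.001, 0.007]
ft_force: [0.7, 0.4, -0.3]
grip_width: 0.0451
grasp_force: 0.0
```

```bash
python3 m.py w3 bin:.106 soap1_center:.015; python3 -c "
from h import *
o=bot.get_obs();print(o['joint_pos'].round(2),o['ft_force'])"
```

```text
6.95 [ 0.48114868 -0.12357455  0.24859963] [ 5.22383055e-02  9.98623834e-01 -9.28085538e-04  4.55373685e-03]
bin 0.68 [251. 158. 187. 197.] [ 0.466 -0.125  0.106] sides 0.133 101.0 0.159
soap1_center 0.63 [253. 153.  29.  35.] [ 0.48  -0.13   0.015] sides 0.032 95.0 0.045
[-0.25  0.23 -0.01  1.34 -0.   -0.15] [-0.5754247  -0.38580279  0.30628451]
```

View pics/w3.png

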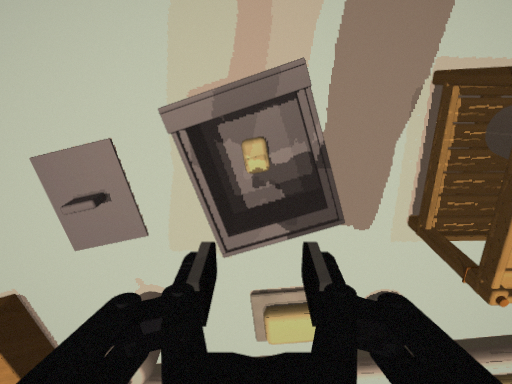

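```bash
python3 - <<'E'
from h import *
import pickle
C=pickle.load(open("w3.pkl","rb"))
for nm,Q in [("bin",[((161,108),.114),((305,59),.114),((344,222),.106),((226,255),.106)]),("lid",[((31,157),.004),((110,139),.004),((147,235),.004),((75,250),.004)])]:
    P=[at_z("wrist",q,z,C) for q,z in Q]; print(nm,np.round(P,3).tolist(),np.mean(P,0).round(4))
    for i in range(4):
        d=P[(i+1)%4]-P[i]; print(np.linalg.norm(d).round(3),np.degrees(np.arctan2(d[1],d[0])).round(1))
print("griptop",at_z("wrist",(85,201),.036,C))
E
```

```text
bin [[0.409, -0.201, 0.114], [0.383, -0.077, 0.114], [0.536, -0.045, 0.106], [0.562, -0.167, 0.106]] [ 0.4725 -0.1226  0.11  ]
0.127 101.7
0.157 11.7
0.125 -78.3
0.157 -167.7
lid [[0.455, -0.416, 0.004], [0.444, -0.307, 0.004], [0.58, -0.292, 0.004], [0.593, -0.401, 0.004]] [ 0.5181 -0.3539  0.004 ]
0.109 96.1
0.137 6.5
0.11 -83.0
0.139 -173.8
griptop [ 0.51086911 -0.34254288  0.036     ]
```

Request:
drive_tool(
  rows=[
    {"dx": 0.1, "dy": 0.8, "dz": 0, "wx": 0, "wy": 0, "wz": -1.0, "hand": 60},
    {"dx": 0.2, "dy": 1.7, "dz": 0, "wx": 0, "wy": 0, "wz": -2.2, "hand": 60},
    {"dx": 0.4, "dy": 2.6, "dz": 0, "wx": 0, "wy": 0, "wz": -3.4, "hand": 60},
    {"dx": 0.5, "dy": 3.5, "dz": 0, "wx": 0, "wy": 0, "wz": -4.6, "hand": 60},
    {"dx": 0.6, "dy": 4.4, "dz": 0, "wx": 0, "wy": 0, "wz": -5.8, "hand": 60},
    {"dx": 0.75, "dy": 5.2, "dz": 0, "wx": 0, "wy": 0, "wz": -7.0, "hand": 60},
    {"dx": 0.81, "dy": 5.7, "dz": 0, "wx": 0, "wy": 0, "wz": -7.6, "hand": 60},
    {"dx": 0.81, "dy": 5.7, "dz": 0.3, "wx": 0, "wy": 0, "wz": -7.6, "hand": 60},
    {"dx": 0.81, "dy": 5.7, "dz": 0.7, "wx": 0, "wy": 0, "wz": -7.6, "hand": 60},
    {"dx": 0.81, "dy": 5.7, "dz": 1.1, "wx": 0, "wy": 0, "wz": -7.6, "hand": 60},
    {"dx": 0.81, "dy": 5.7, "dz": 1.4, "wx": 0, "wy": 0, "wz": -7.6, "hand": 60},
    {"dx": 0.81, "dy": 5.7, "dz": 1.58, "wx": 0, "wy": 0, "wz": -7.6, "hand": 60},
    {"dx": 0.81, "dy": 5.7, "dz": 1.58, "wx": 0, "wy": 0, "wz": -7.6, "hand": 60},
    {"dx": 0.81, "dy": 5.7, "dz": 1.58, "wx": 0, "wy": 0, "wz": -7.6, "hand": 18},
    {"dx": 0.81, "dy": 5.7, "dz": 1.58, "wx": 0, "wy": 0, "wz": -7.6, "hand": 18},
    {"dx": 0.81, "dy": 5.7, "dz": 1.58, "wx": 0, "wy": 0, "wz": -7.6, "hand": 18},
    {"dx": 0.81, "dy": 5.7, "dz": 1.58, "wx": 0, "wy": 0, "wz": -7.6, "hand": 18},
    {"dx": 0.81, "dy": 5.7, "dz": 1.58, "wx": 0, "wy": 0, "wz": -7.6, "hand": 18},
    {"dx": 0.81, "dy": 5.7, "dz": 1.58, "wx": 0, "wy": 0, "wz": -7.6, "hand": 18},
  ],
)

```text
clock: 8.95
eef_pos: [0.469, 0.1648, 0.1664]
tool_rot: [-0.276, 0.961, 0.0, 0.001]
ft_force: [0.1, -0.7, 5.4]
grip_width: 0.0267
grasp_force: 60.8
```

Request:
drive_tool(
  rows=[
    {"dx": 0, "dy": 0, "dz": -0.6, "wx": 0, "wy": 0, "wz": 0, "hand": 18},
    {"dx": 0, "dy": 0, "dz": -1.2, "wx": 0, "wy": 0, "wz": 0, "hand": 18},
    {"dx": 0.3, "dy": -0.5, "dz": -1.5, "wx": 0, "wy": 0, "wz": 0, "hand": 18},
    {"dx": 0.7, "dy": -1.3, "dz": -1.5, "wx": 0, "wy": 0, "wz": 0, "hand": 18},
    {"dx": 1.1, "dy": -2.1, "dz": -1.5, "wx": 0, "wy": 0, "wz": 0, "hand": 18},
    {"dx": 1.5, "dy": -2.9, "dz": -1.5, "wx": 0, "wy": 0, "wz": 0, "hand": 18},
    {"dx": 2.0, "dy": -3.7, "dz": -1.3, "wx": 0, "wy": 0, "wz": 0, "hand": 18},
    {"dx": 2.4, "dy": -4.5, "dz": -1.0, "wx": 0, "wy": 0, "wz": 0, "hand": 18},
    {"dx": 2.69, "dy": -5.02, "dz": -0.6, "wx": 0, "wy": 0, "wz": 0, "hand": 18},
    {"dx": 2.69, "dy": -5.02, "dz": 0, "wx": 0, "wy": 0, "wz": 0, "hand": 18},
    {"dx": 2.69, "dy": -5.02, "dz": 0.6, "wx": 0, "wy": 0, "wz": 0, "hand": 18},
    {"dx": 2.69, "dy": -5.02, "dz": 0.9, "wx": 0, "wy": 0, "wz": 0, "hand": 18},
    {"dx": 2.69, "dy": -5.02, "dz": 0.9, "wx": 0, "wy": 0, "wz": 0, "hand": 18},
    {"dx": 2.69, "dy": -5.02, "dz": 0.9, "wx": 0, "wy": 0, "wz": 0, "hand": 43},
    {"dx": 2.69, "dy": -5.02, "dz": 0.9, "wx": 0, "wy": 0, "wz": 0, "hand": 43},
    {"dx": 2.69, "dy": -5.02, "dz": 0.9, "wx": 0, "wy": 0, "wz": 0, "hand": 43},
    {"dx": 2.69, "dy": -5.02, "dz": 0, "wx": 0, "wy": 0, "wz": 0, "hand": 43},
    {"dx": 2.69, "dy": -5.02, "dz": -0.8, "wx": 0, "wy": 0, "wz": 0, "hand": 43},
    {"dx": 2.69, "dy": -5.02, "dz": -1.6, "wx": 0, "wy": 0, "wz": 0, "hand": 43},
  ],
)

```text
clock: 10.85
eef_pos: [0.4873, -0.1194, 0.2478]
tool_rot: [-0.276, 0.961, -0.0, 0.001]
ft_force: [1.1, -0.1, -0.3]
grip_width: 0.043
grasp_force: 0.0
```

Request:
drive_tool(
  rows=[
    {"dx": -0.5, "dy": 0.5, "dz": 0, "wx": 0, "wy": 0, "wz": 1.6, "hand": 60},
    {"dx": -1.1, "dy": 1.1, "dz": 0, "wx": 0, "wy": 0, "wz": 3.2, "hand": 60},
    {"dx": -1.7, "dy": 1.7, "dz": 0, "wx": 0, "wy": 0, "wz": 4.8, "hand": 60},
    {"dx": -2.3, "dy": 2.3, "dz": 0, "wx": 0, "wy": 0, "wz": 6.4, "hand": 60},
    {"dx": -2.9, "dy": 2.9, "dz": 0, "wx": 0, "wy": 0, "wz": 8.0, "hand": 60},
    {"dx": -3.4, "dy": 3.4, "dz": 0, "wx": 0, "wy": 0, "wz": 9.6, "hand": 60},
    {"dx": -3.81, "dy": 3.87, "dz": 0, "wx": 0, "wy": 0, "wz": 11.2, "hand": 60},
    {"dx": -3.81, "dy": 3.87, "dz": 0, "wx": 0, "wy": 0, "wz": 12.8, "hand": 60},
    {"dx": -3.81, "dy": 3.87, "dz": 0.3, "wx": 0, "wy": 0, "wz": 14.4, "hand": 60},
    {"dx": -3.81, "dy": 3.87, "dz": 0.8, "wx": 0, "wy": 0, "wz": 14.4, "hand": 60},
    {"dx": -3.81, "dy": 3.87, "dz": 1.3, "wx": 0, "wy": 0, "wz": 14.4, "hand": 60},
    {"dx": -3.81, "dy": 3.87, "dz": 1.55, "wx": 0, "wy": 0, "wz": 14.4, "hand": 60},
    {"dx": -3.81, "dy": 3.87, "dz": 1.64, "wx": 0, "wy": 0, "wz": 14.4, "hand": 60},
    {"dx": -3.81, "dy": 3.87, "dz": 1.64, "wx": 0, "wy": 0, "wz": 14.4, "hand": 60},
    {"dx": -3.81, "dy": 3.87, "dz": 1.64, "wx": 0, "wy": 0, "wz": 14.4, "hand": 16},
    {"dx": -3.81, "dy": 3.87, "dz": 1.64, "wx": 0, "wy": 0, "wz": 14.4, "hand": 16},
    {"dx": -3.81, "dy": 3.87, "dz": 1.64, "wx": 0, "wy": 0, "wz": 14.4, "hand": 16},
    {"dx": -3.81, "dy": 3.87, "dz": 1.64, "wx": 0, "wy": 0, "wz": 14.4, "hand": 16},
    {"dx": -3.81, "dy": 3.87, "dz": 1.64, "wx": 0, "wy": 0, "wz": 14.4, "hand": 16},
    {"dx": -3.81, "dy": 3.87, "dz": 1.64, "wx": 0, "wy": 0, "wz": 14.4, "hand": 16},
  ],
)

```text
clock: 12.85
eef_pos: [0.5472, 0.1457, 0.1649]
tool_rot: [0.342, 0.94, 0.001, 0.001]
ft_force: [-0.0, 0.3, 5.4]
grip_width: 0.0241
grasp_force: 62.1
```

Request:
drive_tool(
  rows=[
    {"dx": 0, "dy": 0, "dz": -0.6, "wx": 0, "wy": 0, "wz": 0, "hand": 16},
    {"dx": 0, "dy": 0, "dz": -1.2, "wx": 0, "wy": 0, "wz": 0, "hand": 16},
    {"dx": -0.2, "dy": -0.5, "dz": -1.6, "wx": 0, "wy": 0, "wz": 0, "hand": 16},
    {"dx": -0.6, "dy": -1.3, "dz": -1.6, "wx": 0, "wy": 0, "wz": 0, "hand": 16},
    {"dx": -1.0, "dy": -2.1, "dz": -1.6, "wx": 0, "wy": 0, "wz": 0, "hand": 16},
    {"dx": -1.4, "dy": -2.9, "dz": -1.6, "wx": 0, "wy": 0, "wz": 0, "hand": 16},
    {"dx": -1.8, "dy": -3.7, "dz": -1.4, "wx": 0, "wy": 0, "wz": 0, "hand": 16},
    {"dx": -2.2, "dy": -4.5, "dz": -1.0, "wx": 0, "wy": 0, "wz": 0, "hand": 16},
    {"dx": -2.48, "dy": -5.08, "dz": -0.6, "wx": 0, "wy": 0, "wz": 0, "hand": 16},
    {"dx": -2.48, "dy": -5.08, "dz": 0, "wx": 0, "wy": 0, "wz": 0, "hand": 16},
    {"dx": -2.48, "dy": -5.08, "dz": 0.6, "wx": 0, "wy": 0, "wz": 0, "hand": 16},
    {"dx": -2.48, "dy": -5.08, "dz": 0.95, "wx": 0, "wy": 0, "wz": 0, "hand": 16},
    {"dx": -2.48, "dy": -5.08, "dz": 0.95, "wx": 0, "wy": 0, "wz": 0, "hand": 16},
    {"dx": -2.48, "dy": -5.08, "dz": 0.95, "wx": 0, "wy": 0, "wz": 0, "hand": 42},
    {"dx": -2.48, "dy": -5.08, "dz": 0.95, "wx": 0, "wy": 0, "wz": 0, "hand": 42},
    {"dx": -2.48, "dy": -5.08, "dz": 0.95, "wx": 0, "wy": 0, "wz": 0, "hand": 42},
    {"dx": -2.48, "dy": -5.08, "dz": 0.1, "wx": 0, "wy": 0, "wz": 0, "hand": 42},
    {"dx": -2.48, "dy": -5.08, "dz": -0.8, "wx": 0, "wy": 0, "wz": 0, "hand": 42},
    {"dx": -2.48, "dy": -5.08, "dz": -1.6, "wx": 0, "wy": 0, "wz": 0, "hand": 42},
  ],
)

```text
clock: 14.75
eef_pos: [0.4783, -0.1287, 0.2463]
tool_rot: [0.342, 0.94, 0.0, 0.001]
ft_force: [0.6, 0.2, 0.3]
grip_width: 0.0417
grasp_force: 0.0
```

Request:
drive_tool(
  rows=[
    {"dx": -0.6, "dy": -0.5, "dz": 0, "wx": 0, "wy": 0, "wz": 1.5, "hand": 50},
    {"dx": -1.2, "dy": -1.0, "dz": 0, "wx": 0, "wy": 0, "wz": 3.0, "hand": 50},
    {"dx": -1.8, "dy": -1.5, "dz": 0, "wx": 0, "wy": 0, "wz": 4.5, "hand": 50},
    {"dx": -2.4, "dy": -2.0, "dz": 0, "wx": 0, "wy": 0, "wz": 6.0, "hand": 50},
    {"dx": -3.02, "dy": -2.35, "dz": 0, "wx": 0, "wy": 0, "wz": 7.5, "hand": 50},
    {"dx": -3.02, "dy": -2.35, "dz": 0, "wx": 0, "wy": 0, "wz": 8.7, "hand": 50},
    {"dx": -3.02, "dy": -2.35, "dz": 0, "wx": 0, "wy": 0, "wz": 8.7, "hand": 50},
    {"dx": -3.02, "dy": -2.35, "dz": 0, "wx": 0, "wy": 0, "wz": 8.7, "hand": 50},
    {"dx": -3.02, "dy": -2.35, "dz": 0, "wx": 0, "wy": 0, "wz": 8.7, "hand": 50},
  ],
)

```text
clock: 15.65
eef_pos: [0.5182, -0.3151, 0.244]
tool_rot: [0.665, 0.747, 0.0, 0.0]
ft_force: [-0.6, -0.4, 1.0]
grip_width: 0.0499
grasp_force: 0.0
```

```bash
python3 m.py w4 lid:.004 lid_grip:.036 soap1_center:.02
```

```text
15.7 [ 0.51824015 -0.31504196  0.24401321] [6.65021808e-01 7.46823829e-01 8.80001618e-05 3.94865708e-04]
lid 0.68 [255. 186. 116.  80.] [ 0.517 -0.352  0.004] sides 0.139 7.0 0.112
lid_grip 0.68 [256. 186. 114.  86.] [ 0.516 -0.341  0.036] sides 0.126 7.0 0.104
```

View pics/w4.png

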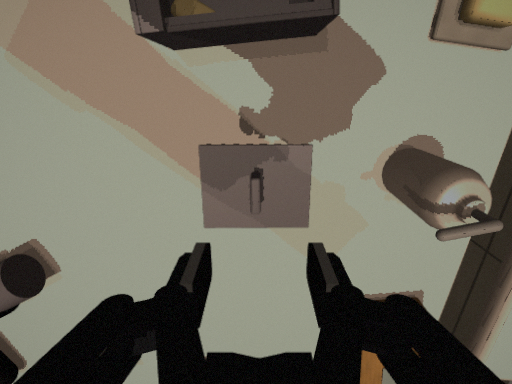

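Request:
drive_tool(
  rows=[
    {"dx": -0.3, "dy": -0.1, "dz": 0.6, "wx": 0, "wy": 0, "wz": 0, "hand": 50},
    {"dx": -0.735, "dy": -0.1, "dz": 1.4, "wx": 0, "wy": 0, "wz": 0, "hand": 50},
    {"dx": -0.735, "dy": -0.1, "dz": 2.2, "wx": 0, "wy": 0, "wz": 0, "hand": 50},
    {"dx": -0.735, "dy": -0.1, "dz": 3.0, "wx": 0, "wy": 0, "wz": 0, "hand": 50},
    {"dx": -0.735, "dy": -0.1, "dz": 3.7, "wx": 0, "wy": 0, "wz": 0, "hand": 50},
    {"dx": -0.735, "dy": -0.1, "dz": 4.1, "wx": 0, "wy": 0, "wz": 0, "hand": 50},
    {"dx": -0.735, "dy": -0.1, "dz": 4.35, "wx": 0, "wy": 0, "wz": 0, "hand": 50},
    {"dx": -0.735, "dy": -0.1, "dz": 4.46, "wx": 0, "wy": 0, "wz": 0, "hand": 50},
    {"dx": -0.735, "dy": -0.1, "dz": 4.46, "wx": 0, "wy": 0, "wz": 0, "hand": 50},
    {"dx": -0.735, "dy": -0.1, "dz": 4.46, "wx": 0, "wy": 0, "wz": 0, "hand": 50},
    {"dx": -0.735, "dy": -0.1, "dz": 4.46, "wx": 0, "wy": 0, "wz": 0, "hand": 30},
    {"dx": -0.735, "dy": -0.1, "dz": 4.46, "wx": 0, "wy": 0, "wz": 0, "hand": 5},
    {"dx": -0.735, "dy": -0.1, "dz": 4.46, "wx": 0, "wy": 0, "wz": 0, "hand": 5},
    {"dx": -0.735, "dy": -0.1, "dz": 4.46, "wx": 0, "wy": 0, "wz": 0, "hand": 5},
    {"dx": -0.735, "dy": -0.1, "dz": 4.46, "wx": 0, "wy": 0, "wz": 0, "hand": 5},
    {"dx": -0.735, "dy": -0.1, "dz": 4.46, "wx": 0, "wy": 0, "wz": 0, "hand": 5},
  ],
)

```text
clock: 17.45
eef_pos: [0.518, -0.3534, 0.0215]
tool_rot: [0.666, 0.746, 0.0, 0.001]
ft_force: [-0.3, 1.0, 6.3]
grip_width: 0.0107
grasp_force: 61.0
```

Request:
drive_tool(
  rows=[
    {"dx": 0, "dy": 0, "dz": -0.4, "wx": 0, "wy": 0, "wz": 0, "hand": 5},
    {"dx": 0, "dy": 0, "dz": -1.0, "wx": 0, "wy": 0, "wz": 0, "hand": 5},
    {"dx": 0, "dy": 0, "dz": -1.7, "wx": 0, "wy": 0, "wz": 0, "hand": 5},
    {"dx": 0, "dy": 0, "dz": -2.4, "wx": 0, "wy": 0, "wz": 0, "hand": 5},
    {"dx": 0, "dy": 0, "dz": -3.1, "wx": 0, "wy": 0, "wz": 0, "hand": 5},
    {"dx": 0, "dy": 0, "dz": -3.8, "wx": 0, "wy": 0, "wz": 0, "hand": 5},
    {"dx": 0.4, "dy": 0, "dz": -4.5, "wx": 0, "wy": 0.8, "wz": 0, "hand": 5},
    {"dx": 0.8, "dy": -0.1, "dz": -5.1, "wx": 0, "wy": 1.6, "wz": 0, "hand": 5},
    {"dx": 1.3, "dy": -0.17, "dz": -5.6, "wx": 0, "wy": 2.4, "wz": 0, "hand": 5},
    {"dx": 1.69, "dy": -0.17, "dz": -5.6, "wx": 0, "wy": 3.2, "wz": 0, "hand": 5},
    {"dx": 1.69, "dy": -0.17, "dz": -5.6, "wx": 0, "wy": 4, "wz": 0, "hand": 5},
    {"dx": 1.69, "dy": -0.17, "dz": -5.6, "wx": 0, "wy": 4, "wz": 0, "hand": 5},
    {"dx": 1.69, "dy": -0.17, "dz": -5.6, "wx": 0, "wy": 4, "wz": 0, "hand": 5},
    {"dx": 1.69, "dy": -0.17, "dz": -5.6, "wx": 0, "wy": 4, "wz": 0, "hand": 5},
    {"dx": 1.69, "dy": -0.17, "dz": -5.6, "wx": 0, "wy": 4, "wz": 0, "hand": 5},
  ],
)

```text
clock: 18.95
eef_pos: [0.4993, -0.2697, 0.3005]
tool_rot: [0.656, 0.735, 0.115, -0.129]
ft_force: [-0.8, 0.3, -1.2]
grip_width: 0.0108
grasp_force: 60.1
```

```bash
python3 m.py w5 bin:.106 lid:.1; python3 -c "
import cv2;im=cv2.imread('pics/w5.png');cv2.imwrite('pics/w5b.png',cv2.resize(im[0:384,60:460],None,fx=1.56,fy=1.56,interpolation=2))"
```

```text
19.0 [ 0.49932592 -0.26964934  0.30059498] [ 0.655644    0.73491948  0.11548219 -0.12918268]
bin 0.75 [251.  91. 154. 113.] [ 0.472 -0.123  0.106] sides 0.165 10.0 0.13
lid 0.7 [259. 238. 281. 177.] [ 0.5   -0.285  0.1  ] sides 0.324 7.0 0.209
```

View pics/w5b.png

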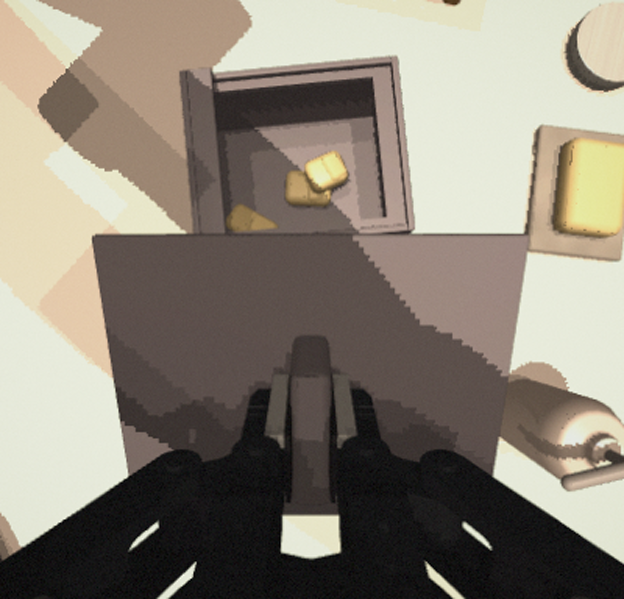

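```bash
python3 - <<'E'
from h import *
import pickle
C=pickle.load(open("w5.pkl","rb")); f=lambda q:(q[0]/1.56+60,q[1]/1.56)
P=[at_z("wrist",f(q),z,C) for q,z in [((181,71),.114),((398,56),.106),((414,231),.106)]]
print("bin corners",np.round(P,4)); 
for a,b in [(0,1),(1,2)]:
    d=P[b]-P[a]; print(np.linalg.norm(d[:2]),np.degrees(np.arctan2(d[1],d[0])))
print("centre diag",(P[0]+P[2])/2)
# lip edges
print("lip", [at_z("wrist",f(q),.114,C).round(4) for q in [(195,233),(213,69),(228,233)]])
# lid in tool frame
c=C[0]; M=np.array(c["mount"]); Ct=(c,C[1],M[:3,:3],M[:3,3])
print("lid tool", [at_z("wrist",f(q),.0175,Ct).round(4) for q in [(93,235),(527,234),(107,348),(516,348)]])
E
```

```text
bin corners [[ 0.3835 -0.0784  0.114 ]
 [ 0.5385 -0.0454  0.106 ]
 [ 0.5642 -0.1729  0.106 ]]
0.1585032877413578 11.987441984139947
0.1299921183542208 -78.58440746727771
centre diag [ 0.47385051 -0.12561212  0.11      ]
lip [array([ 0.4076, -0.1935,  0.114 ]), array([ 0.4062, -0.0744,  0.114 ]), array([ 0.431 , -0.1908,  0.114 ])]
lid tool [array([ 0.054 , -0.0694,  0.0175]), array([0.0543, 0.0687, 0.0175]), array([ 0.0145, -0.0705,  0.0175]), array([0.0146, 0.0708, 0.0175])]
```

Request:
drive_tool(
  rows=[
    {"dx": 0, "dy": 0, "dz": 0, "wx": 0, "wy": -1.3, "wz": 0, "hand": 5},
    {"dx": 0, "dy": 0, "dz": 0, "wx": 0, "wy": -2.7, "wz": 0, "hand": 5},
    {"dx": 0, "dy": 0, "dz": 0, "wx": 0, "wy": -4, "wz": 0, "hand": 5},
    {"dx": 0, "dy": 0, "dz": 0, "wx": 0, "wy": -4, "wz": 0, "hand": 5},
  ],
)

```text
clock: 19.5
eef_pos: [0.499, -0.2671, 0.3018]
tool_rot: [0.664, 0.747, 0.0, 0.001]
ft_force: [0.3, 0.4, -1.2]
grip_width: 0.0112
grasp_force: 60.0
```

Request:
drive_tool(
  rows=[
    {"dx": 0, "dy": 0, "dz": 0, "wx": 0, "wy": 0, "wz": -0.6, "hand": 5},
    {"dx": 0, "dy": 0, "dz": 0, "wx": 0, "wy": 0, "wz": -1.06, "hand": 5},
    {"dx": 0, "dy": 0, "dz": 0, "wx": 0, "wy": 0, "wz": -1.06, "hand": 5},
    {"dx": 0, "dy": 0, "dz": 0, "wx": 0, "wy": 0, "wz": -1.06, "hand": 5},
  ],
)

```text
clock: 19.9
eef_pos: [0.4993, -0.2703, 0.3001]
tool_rot: [0.631, 0.776, 0.0, -0.001]
ft_force: [0.4, -0.6, -0.7]
grip_width: 0.0112
grasp_force: 60.0
```

Request:
drive_tool(
  rows=[
    {"dx": 0.5, "dy": 0.05, "dz": 0, "wx": -0.5, "wy": 0, "wz": 0, "hand": 5},
    {"dx": 1.1, "dy": 0.1, "dz": 0, "wx": -1.0, "wy": 0, "wz": 0, "hand": 5},
    {"dx": 1.7, "dy": 0.2, "dz": 0, "wx": -1.5, "wy": 0, "wz": 0, "hand": 5},
    {"dx": 2.3, "dy": 0.3, "dz": 0, "wx": -2.0, "wy": 0, "wz": 0, "hand": 5},
    {"dx": 2.8, "dy": 0.33, "dz": 0.3, "wx": -2.5, "wy": 0, "wz": 0, "hand": 5},
    {"dx": 2.99, "dy": 0.33, "dz": 0.7, "wx": -3, "wy": 0, "wz": 0, "hand": 5},
    {"dx": 2.99, "dy": 0.33, "dz": 1.2, "wx": -3, "wy": 0, "wz": 0, "hand": 5},
    {"dx": 2.99, "dy": 0.33, "dz": 1.7, "wx": -3, "wy": 0, "wz": 0, "hand": 5},
    {"dx": 2.99, "dy": 0.33, "dz": 2.1, "wx": -3, "wy": 0, "wz": 0, "hand": 5},
    {"dx": 2.99, "dy": 0.33, "dz": 2.43, "wx": -3, "wy": 0, "wz": 0, "hand": 5},
    {"dx": 2.99, "dy": 0.33, "dz": 2.43, "wx": -3, "wy": 0, "wz": 0, "hand": 5},
    {"dx": 2.99, "dy": 0.33, "dz": 2.43, "wx": -3, "wy": 0, "wz": 0, "hand": 5},
    {"dx": 2.99, "dy": 0.33, "dz": 2.43, "wx": -3, "wy": 0, "wz": 0, "hand": 5},
  ],
)

```text
clock: 21.2
eef_pos: [0.4858, -0.1206, 0.1801]
tool_rot: [0.625, 0.769, 0.102, 0.083]
ft_force: [-0.4, -0.0, -1.0]
grip_width: 0.0108
grasp_force: 60.0
```

```bash
python3 - <<'E'
from h import *
im=bot.camera("side"); a=cv2.resize(im[110:235,215:345],(416,400),interpolation=2)
im=bot.camera("scene"); b=cv2.resize(im[165:290,140:260],(384,400),interpolation=2)
save("s3",a,b); o=bot.get_obs()
Rm=R.from_quat(o["tool_rot"]).as_matrix(); print(o["eef_pos"],Rm.round(3))
E
```

```text
[ 0.48581314 -0.12057422  0.18013898] [[-0.204  0.945  0.256]
 [ 0.979  0.197  0.052]
 [-0.001  0.261 -0.965]]
```

View pics/s3.png

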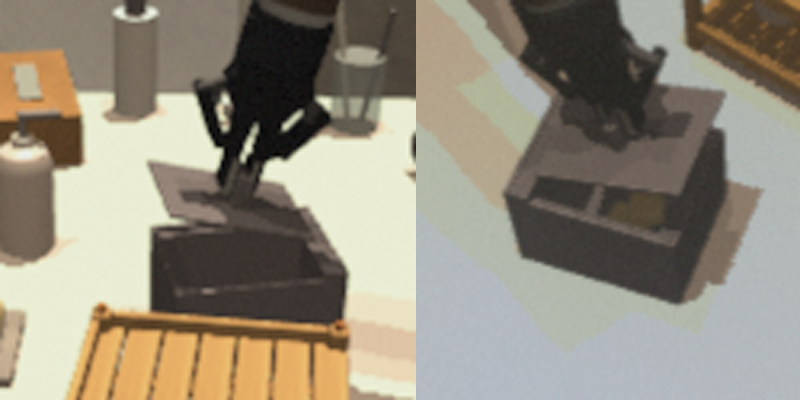

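Request:
drive_tool(
  rows=[
    {"dx": 0, "dy": -0.07, "dz": 0.25, "wx": 0, "wy": 0, "wz": 0, "hand": 5},
    {"dx": 0, "dy": -0.14, "dz": 0.5, "wx": 0, "wy": 0, "wz": 0, "hand": 5},
    {"dx": 0, "dy": -0.18, "dz": 0.68, "wx": 0, "wy": 0, "wz": 0, "hand": 5},
    {"dx": 0, "dy": -0.2, "dz": 0.75, "wx": 0, "wy": 0, "wz": 0, "hand": 5},
    {"dx": 0, "dy": -0.2, "dz": 0.75, "wx": 0, "wy": 0, "wz": 0, "hand": 5},
    {"dx": 0, "dy": -0.2, "dz": 0.75, "wx": 0, "wy": 0, "wz": 0, "hand": 5},
  ],
)

```text
clock: 21.9
eef_pos: [0.4854, -0.1203, 0.1406]
tool_rot: [0.625, 0.769, 0.102, 0.083]
ft_force: [0.1, 0.3, -0.9]
grip_width: 0.011
grasp_force: 60.0
```

Request:
drive_tool(
  rows=[
    {"dx": 0, "dy": -0.1, "dz": -0.026, "wx": 0, "wy": 0, "wz": 0, "hand": 5},
    {"dx": 0, "dy": -0.19, "dz": -0.052, "wx": 0, "wy": 0, "wz": 0, "hand": 5},
    {"dx": 0, "dy": -0.29, "dz": -0.078, "wx": 0, "wy": 0, "wz": 0, "hand": 5},
    {"dx": 0, "dy": -0.38, "dz": -0.1, "wx": 0, "wy": 0, "wz": 0, "hand": 5},
    {"dx": 0, "dy": -0.38, "dz": -0.1, "wx": 0, "wy": 0, "wz": 0, "hand": 5},
    {"dx": 0, "dy": -0.38, "dz": -0.1, "wx": 0, "wy": 0, "wz": 0, "hand": 5},
  ],
)

```text
clock: 22.5
eef_pos: [0.4657, -0.1244, 0.1401]
tool_rot: [0.625, 0.769, 0.101, 0.083]
ft_force: [0.4, -0.0, -1.1]
grip_width: 0.0105
grasp_force: 60.0
```

Request:
drive_tool(
  rows=[
    {"dx": 0, "dy": 0.016, "dz": 0.065, "wx": 0.5, "wy": 0, "wz": 0, "hand": 5},
    {"dx": 0, "dy": 0.032, "dz": 0.129, "wx": 1.0, "wy": 0, "wz": 0, "hand": 5},
    {"dx": 0, "dy": 0.044, "dz": 0.192, "wx": 1.5, "wy": 0, "wz": 0, "hand": 5},
    {"dx": 0, "dy": 0.054, "dz": 0.255, "wx": 2.0, "wy": 0, "wz": 0, "hand": 5},
    {"dx": 0, "dy": 0.058, "dz": 0.323, "wx": 2.5, "wy": 0, "wz": 0, "hand": 5},
    {"dx": 0, "dy": 0.06, "dz": 0.391, "wx": 3.0, "wy": 0, "wz": 0, "hand": 5},
    {"dx": 0, "dy": 0.06, "dz": 0.391, "wx": 3.0, "wy": 0, "wz": 0, "hand": 5},
    {"dx": 0, "dy": 0.06, "dz": 0.391, "wx": 3.0, "wy": 0, "wz": 0, "hand": 5},
  ],
)

```text
clock: 23.3
eef_pos: [0.4739, -0.1224, 0.1215]
tool_rot: [0.631, 0.776, 0.0, 0.0]
ft_force: [-0.5, 0.2, -1.1]
grip_width: 0.0108
grasp_force: 60.0
```

Request:
drive_tool(
  rows=[
    {"dx": 0, "dy": 0, "dz": 0.01, "wx": 0, "wy": 0, "wz": 0, "hand": 5},
    {"dx": 0, "dy": 0, "dz": 0.02, "wx": 0, "wy": 0, "wz": 0, "hand": 5},
    {"dx": 0, "dy": 0, "dz": 0.02, "wx": 0, "wy": 0, "wz": 0, "hand": 5},
  ],
)

```text
clock: 23.6
eef_pos: [0.4735, -0.1225, 0.1214]
tool_rot: [0.631, 0.776, 0.0, 0.0]
ft_force: [-0.8, 1.4, 3.2]
grip_width: 0.0107
grasp_force: 60.7
```

Request:
drive_tool(
  rows=[
    {"dx": 0, "dy": 0, "dz": 0.02, "wx": 0, "wy": 0, "wz": 0, "hand": 15},
    {"dx": 0, "dy": 0, "dz": 0.02, "wx": 0, "wy": 0, "wz": 0, "hand": 25},
    {"dx": 0, "dy": 0, "dz": 0.02, "wx": 0, "wy": 0, "wz": 0, "hand": 40},
    {"dx": 0, "dy": 0, "dz": 0.02, "wx": 0, "wy": 0, "wz": 0, "hand": 40},
    {"dx": 0, "dy": 0, "dz": -0.4, "wx": 0, "wy": 0, "wz": 0, "hand": 40},
    {"dx": 0, "dy": 0, "dz": -1, "wx": 0, "wy": 0, "wz": 0, "hand": 40},
    {"dx": 0, "dy": 0, "dz": -1.8, "wx": 0, "wy": 0, "wz": 0, "hand": 40},
    {"dx": 0.2, "dy": 0, "dz": -2.6, "wx": 0, "wy": 0, "wz": 0, "hand": 40},
    {"dx": 0.6, "dy": 0, "dz": -3, "wx": 0, "wy": 0, "wz": 0, "hand": 40},
    {"dx": 0.8, "dy": 0, "dz": -3, "wx": 0, "wy": 0, "wz": 0, "hand": 40},
    {"dx": 0.8, "dy": 0, "dz": -3, "wx": 0, "wy": 0, "wz": 0, "hand": 40},
    {"dx": 0.8, "dy": 0, "dz": -3, "wx": 0, "wy": 0, "wz": 0, "hand": 40},
    {"dx": 0.8, "dy": 0, "dz": -3, "wx": 0, "wy": 0, "wz": 0, "hand": 40},
  ],
)

```text
clock: 24.9
eef_pos: [0.4646, -0.0837, 0.2691]
tool_rot: [0.631, 0.776, -0.001, -0.001]
ft_force: [-0.1, -0.3, -0.0]
grip_width: 0.04
grasp_force: 0.0
```

```bash
python3 - <<'E'
from h import *
w=bot.camera("wrist"); a=cv2.resize(w,(480,360)); b=cv2.resize(bot.camera("side")[120:300,180:340],(320,360),interpolation=2); save("end",a,b)
print(bot.get_obs()["clock"],bot.get_obs()["ft_force"])
E
```

```text
25.0 [ 0.18300351  0.11999994 -0.29944087]
```

View pics/end.png

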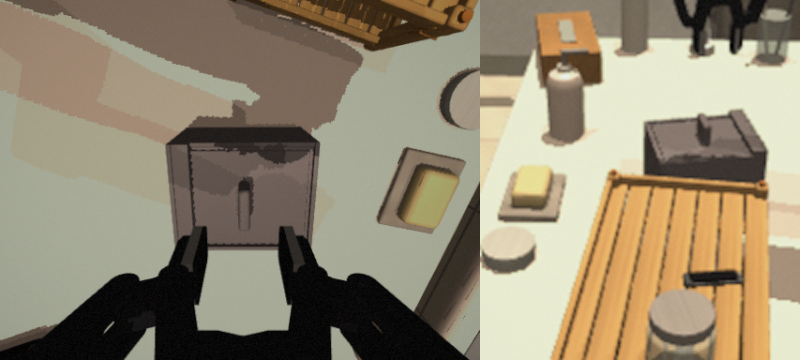

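The last picture shows the lid level inside the rim with its -x edge under the lip (grip at 245,205). The upper tier holds only the clip and the jar.

```bash
python3 -c "
from workcell import bot
print(bot.job_done())"
```

```text
the job is handed in; nothing more can be done
None
```

I put all three soap ends in the bin, fitted the lid level on its ledge with its near edge under the lip, and handed the job in at about 25 s of the 72 s; the clip, the jar and the whole bar of soap look unmoved in the last picture.

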